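# Hang a lure blank taut between the sprung hook and the fixed hook of a painting stand

## Task

Take the longest lure blank, the one with a large steel eye at each end, off the sloping drying rack and mount it nose up in the painting stand: catch its nose eye on the sprung hook, draw it down against the spring, bring its tail eye under the fixed lower hook and ease it up so that the spring holds the blank taut and upright between the two hooks. Do not let the sprung hook snap back up, and leave the other two blanks and the paint bottles standing where they are.

Things in the scene. Friction and masses are not known exactly. Their poses are not given: they have to be found in the camera images.
- blank_center (a point): Centre of the long lure blank: flat-sided white wooden fish 140 long, 32 deep, 24 thick between its flat sides (full section over the middle 70 mm), 90 g. z points from tail to nose (black painted eyes at the nose), x to its back, y across its flat sides. At the start it lies on its back on a slat of the rack, nose up and away from the robot, z 45 degrees above level. 194 mm over both eyes.
- nose_eye (a point): Centre of the ring of the steel screw eye at the nose, 85 mm from blank_center along the blank's z. Wire 3 mm thick, hole 18 mm; the ring lies in the blank's own y-z plane, so that its hole runs along the blank's x.
- tail_eye (a point): Centre of the ring of the same kind at the tail, 85 mm from blank_center along the blank's -z.
- rack: Fixed wooden rack, 0.24 wide, 0.19 high; origin under its middle, on the table. Three slats, 18 wide, rise at 45 degrees along its +x, 80 mm apart along y; the three blanks lie one on each, in any order, tail against a ledge at the foot, between pairs of dowels standing 12 above the slat, 37 mm below and 43 mm above the long blank's centre. Blanks lift straight off.
- stand: Fixed steel C-frame. Origin: on the table, straight below the hooks' shanks; its -x side is the open front, to which both hooks open and from which the blank goes in. Base plate 130 (x) by 205 (y from -65 to +140) by 10; post 16 thick at y = +120, 375 high; from it an arm at 350 to above the hooks with the spring barrel (19 thick, 318 to 418 high).
- upper_hook (a point): Middle of the trough of the sprung hook, on the centre line of its 4 mm wire; moves with it, 281 mm above the table when up. Axes as the stand. J-shaped, in the stand's x-z plane: upright shank 9 mm towards +x of this point, upturned tip 10.5 mm towards -x and 6.5 mm higher. The top of an eye's ring lies in the trough, the eye's centre then 7 mm lower.
- sprung_hook (a joint): How far the sprung hook is drawn down from its up stop, in m: 0 (up) to 0.055. The spring pulls up with 4 N at 0, rising by 1.2 N for each 10 mm. With the blank taut between both hooks it reads about 0.025; about 0.035 is needed to pass the tail eye under the lower hook's tip.
- lower_hook (a point): Middle of the trough of the fixed lower hook, on the centre line of its 4 mm wire, 72 mm above the table. The same J upside down: shank 9 mm towards +x, going down to the base; down-turned tip 10.5 mm towards -x and 6.5 mm lower. The bottom of an eye's ring pulls up into the trough, the eye's centre then 7 mm higher.
- deep_blank_center (a point): Centre of another white blank on the rack, 100 long, 46 deep, 24 thick, with one small eye (8 mm hole) at the nose only. To be left on the rack.
- short_blank_center (a point): Centre of another white blank on the rack, 120 long, 38 deep, 24 thick, with one small eye at the nose only. To be left on the rack.
- bottle1: Paint dropper bottle, 31 across, 95 high, upright on the table near the stand's front. Origin: centre of its underside.
- bottle2: The same kind of bottle, beside the stand. Origin: centre of its underside.
- bottle3: The same kind of bottle, in front of the rack. Origin: centre of its underside.
Not all that is in view belongs to the job. Leave any green or yellow look-alike of the bottle1 alone.

How it is judged:
On the way, in this order (a step that is already met when the one before it is completed fails the run):
1. the long blank is lifted off the rack (distance of blank_center from where it was at the start of the episode above 0.06 m), for 0.1 s.
2. its nose eye is on the sprung hook, which is drawn down by at least 15 mm (distance between nose_eye and upper_hook below 0.012 m and value of joint sprung_hook above 0.015 m), for 0.1 s.
At the end, for the whole second after the job is handed in: The long blank hangs nose up, axis within 0.12 rad of vertical: nose eye on the sprung hook, tail eye on the lower hook (eye centres within 12 mm of the trough points), the sprung hook held 18 to 33 mm down; other blanks and bottles within 25 mm of their places, bottles upright (distance between nose_eye and upper_hook below 0.012 m and distance between tail_eye and lower_hook below 0.012 m and value of joint sprung_hook between 0.018 and 0.033 m and angle between blank_center's own z axis and vertical below 0.12 rad and distance of each of deep_blank_center, short_blank_center, bottle1, bottle2, bottle3 from where it was at the start of the episode below 0.025 m and angle between each of bottle1, bottle2, bottle3's own z axis and vertical below 0.2 rad); the robot touches nothing.
It fails at once if the sprung hook snaps back up (faster than 0.6 m/s) (velocity of joint sprung_hook below -0.6 m/s).
It fails at once if another blank is moved by more than 25 mm (distance of any of deep_blank_center, short_blank_center from where it was at the start of the episode above 0.025 m).
It fails at once if a paint bottle is moved by more than 25 mm or tipped over (distance of any of bottle1, bottle2, bottle3 from where it was at the start of the episode above 0.025 m or angle between any of bottle1, bottle2, bottle3's own z axis and vertical above 0.3 rad).
It also fails if it takes over 42 s, if anything falls off the work surface, if the arm or the gripper's body presses on something with over 40 N, if the wrist force passes 120 N, or if a joint passes its speed limit or range.

## Robot

A 6-joint arm with a two-finger parallel gripper is mounted at the origin on the work surface. World frame = base frame: x ahead of the robot, y to its left, z up, the work surface at z = 0. Lengths are in m, angles in rad, forces in N, time in s.
With the tool pointing down it reaches from about 0.275 to 0.825 m from the base axis. Payload 4.9 kg.
Tool frame: the origin (TCP) lies between the finger pads; the fingertips stand 14 mm ahead of it and the grasp point (between the pads) lies 5 mm behind it; x points along the fingers, z is the direction in which the jaws open and shut, and the axes are right-handed (so a half turn about x gives the same grasp; the last joint's range is limited). The gripper opens to 85 mm and grips with 20 to 120 N. Pads are 22 mm wide; open, the fingers measure 114 mm over their backs; the gripper's body (76 mm by 85 mm) begins 54 mm behind the grasp point. The pads swing forward as they close: fully open they stand 13 mm farther back than shut.
Start: joints at [1.12, 0.326, -0.193, 1.052, 0, 1.437], TCP at [0.171, 0.523, 0.245] pointing down, gripper open.
Joint ranges: [-2.65, 2.65], [-0.97, 1.79], [-1.3, 1.35], [-1.93, 2.1], [-1.47, 1.37], [-3.14, 3.14]. Speed limits (rad/s): [2.57, 2.57, 3.14, 3.14, 3.14, 3.14].

## Interface

Orientations are given as [roll, pitch, yaw] about the fixed x, y, z axes, in that order (R = Rz(yaw) Ry(pitch) Rx(roll)).
In Python, from cell import manip, cams, hand_in gives the robot as it stands.
- The arm moves only by the shell command python3 -m creep 'ROWS'. ROWS is JSON, a list of rows, each a list of 7 numbers: the shift along the tool's x, y, z in m, then the turn, a rotation vector about the tool's x, y, z in rad, then the closure, from 0 (fully open) to 1 (shut). In form: [[tx, ty, tz, rx, ry, rz, grip], ...]. A call has 1 to 20 rows; each row shifts and turns the pose as measured when the row begins, along the tool's axes as they then stand; what a row does not reach is not made up. A row lasts 1/10 s, in which the tool goes at most 50 mm and 8.59 degrees, less where a joint would pass 70% of its speed; a pose out of reach is approached as far as the arm can. A call is refused whole if a number of a shift passes 0.05 or a number of a turn 0.15, either way. A call with a gripper value outside its range is refused whole. The fingers move at their own pace and stop on an object; the grip force is fixed at half the most. Time passes only in rows, so rows that do not move let the fingers close. It gives the time, the measured TCP pose, the force and the opening at its end, in the units of the state.
- manip.get_state(): the state, without advancing time (a new reading comes with each control period).
- cams.camera(name): name is "scene" or "top" or "wrist"; returns the picture (420x560x3 uint8, red, green, blue); there is no depth.
- cams.calibration(name): a dict with "camera_matrix" (3x3 intrinsics, pixels), "R" (3x3) and "t" (3): a world point X has camera coordinates R X + t. Camera axes: x right, y down, z forward; pixel columns grow to the right and rows downward; lengths in m; the calibration is good to about 2 mm. A picture is of the moment at which its call begins: read the wrist's pose just before it. calibration takes no time and is no camera call; for the wrist camera it gives the pose at the moment of the call.
- hand_in(): hands the job in, once; it reports no verdict.
The state is a dict: "t": time; "joint_positions": joint angles; "qvel": joint speeds; "effort": joint torques, N m; "tool_pos": TCP position; "eef_rot": TCP orientation; "force": force on the tool from outside, world axes, zero at the start; "torque": the same for the moment, N m; "width": opening from 0.0 (shut) to 1.0 (fully open).
Only numpy, scipy, OpenCV 4.12 (cv2) and the standard library are available. Lean on these libraries where they do the work, as an engineer would, in place of code of your own. Each camera call takes 0.05 s, during which the arm holds its last target. There are 200 camera calls.

## Working session

There is one attempt and no reset: what is moved stays moved. The work goes in short steps, Python scripts to look and compute and a shell command to move; the robot and the scene stay as the last step left them, time stands still between calls to the robot, and variables do not carry over. Pictures are saved under pics/ and viewed, about 8 in all and at most 12, crops included, and the job is handed in when it is done.

```bash
mkdir -p pics && ls
python3 - <<'E'
from cell import manip, cams
import cv2, numpy as np
print(manip.get_state())
a=cams.camera("scene"); b=cams.camera("top"); w=cams.camera("wrist")
for n,p in zip(("scene","top","wrist"),(a,b,w)):
    cv2.imwrite(f"pics/{n}0.png",p[:,:,::-1])
    c=cams.calibration(n); print(n,np.round(c["camera_matrix"],1).tolist(),np.round(c["R"],4).tolist(),np.round(c["t"],4).tolist(), np.round(-np.array(c["R"]).T@c["t"],3))
E
```

```text
pics
{'t': 0.0, 'joint_positions': array([ 1.11979525e+00,  3.26921275e-01, -1.93605024e-01,  1.05202038e+00,
        1.12082516e-05,  1.43662602e+00]), 'qvel': array([-0.00102774,  0.00024189, -0.00023624,  0.00146959,  0.00208005,
       -0.00059846]), 'effort': array([ 3.22397464e-04, -4.43402839e+01,  2.62437075e+01,  1.55054207e-02,
       -1.38454675e-04,  1.20691649e-06]), 'tool_pos': array([0.17107352, 0.52211218, 0.24450612]), 'eef_rot': array([ 3.001019  ,  1.56904594, -2.02820076]), 'force': array([0.5100077 , 0.15417767, 0.72743608]), 'torque': array([ 0.02435463, -0.0289279 , -0.00132034]), 'width': 1.0000902272531849}
scene [[475.6, 0.0, 284.4], [0.0, 475.6, 209.8], [0.0, 0.0, 1.0]] [[-0.224, 0.9744, 0.0178], [0.621, 0.1567, -0.768], [-0.7511, -0.1609, -0.6402]] [0.0982, -0.1922, 1.4465] [1.228 0.167 0.777]
top [[542.2, 0.0, 282.9], [0.0, 542.2, 213.5], [0.0, 0.0, 1.0]] [[0.0277, -0.9996, 0.0091], [-0.9836, -0.0289, -0.1782], [0.1784, -0.004, -0.984]] [-0.0017, 0.5536, 1.3504] [0.304 0.02  1.427]
wrist [[348.6, 0.0, 271.7], [0.0, 348.6, 207.5], [0.0, 0.0, 1.0]] [[0.3114, 0.9503, -0.0023], [0.9172, -0.2999, 0.2625], [0.2488, -0.0838, -0.9649]] [-0.5483, -0.0342, 0.3788] [0.108 0.543 0.373]
```

View pics/scene0.png

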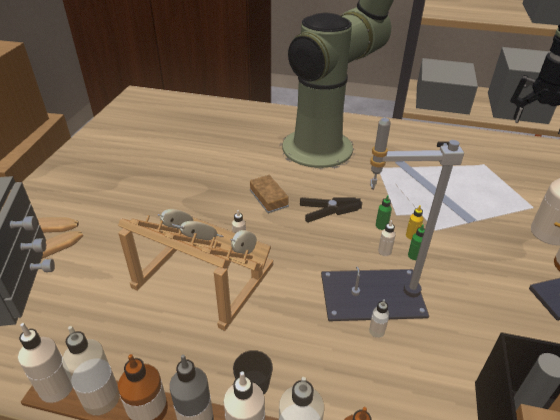

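View pics/top0.png

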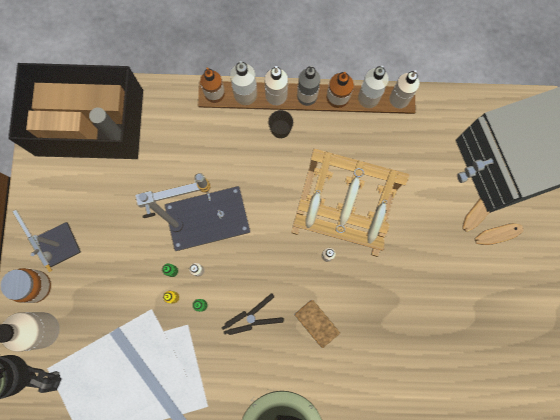

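Run:
```python
import cv2, numpy as np
a=cv2.imread("pics/scene0.png"); b=cv2.imread("pics/top0.png")
f=lambda im,x,y,w,h,s: cv2.resize(im[y:y+h,x:x+w],(w*s,h*s),interpolation=cv2.INTER_CUBIC)
# each 400x300
c=np.vstack([np.hstack([f(b,285,140,133,100,3)[:300,:399],f(a,115,190,160,120,3)[:300,:401]]),
 np.hstack([f(b,130,165,133,100,3)[:300,:399],f(a,320,100,134,200,3)[:300,:401]])])
cv2.imwrite("pics/crop0.png",c)
```

```text
(no output)
```

View pics/crop0.png

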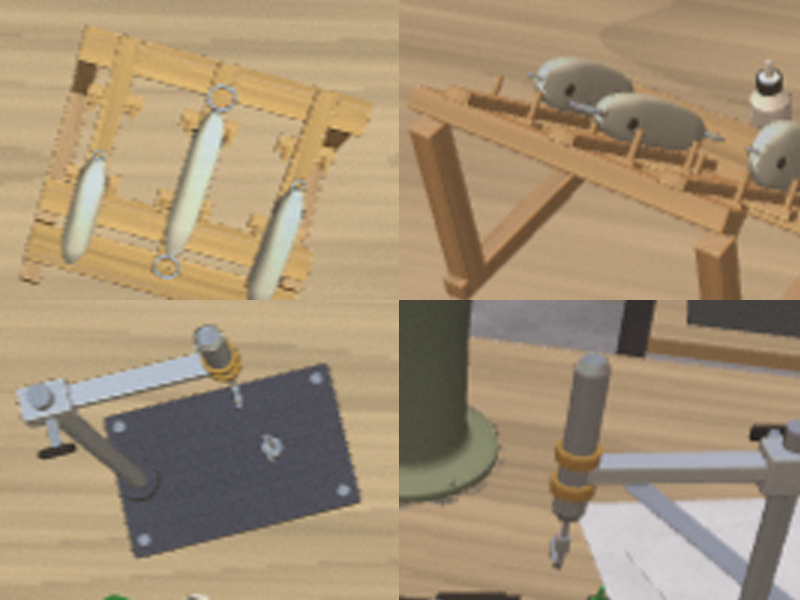

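Candidates in the top view: left (313,209), middle (350,202), right (377,222). The middle one fits: it is longest and has a large ring at each end, (358.7,172.7) for the nose and (340.3,228.7) for the tail. The crop confirms this. White bottles belong to the job, and the green and yellow ones are look-alikes.

```bash
cat > h.py <<'E'
import numpy as np, cv2
from scipy.spatial.transform import Rotation as Rt
from cell import cams, manip
def ray(c,p):
    K,R,t=(np.array(c[k]) for k in("camera_matrix","R","t"))
    d=R.T@np.linalg.inv(K)@[p[0],p[1],1]; return -R.T@t,d/np.linalg.norm(d)
def plane(c,p,z):
    o,d=ray(c,p); return o+d*(z-o[2])/d[2]
def tri(*cp):
    A=np.zeros((3,3));b=np.zeros(3);L=[ray(*x) for x in cp]
    for o,d in L:
        P=np.eye(3)-np.outer(d,d);A+=P;b+=P@o
    X=np.linalg.solve(A,b); return X,[round(float(np.linalg.norm((np.eye(3)-np.outer(d,d))@(X-o))),4) for o,d in L]
def proj(c,X):
    K,R,t=(np.array(c[k]) for k in("camera_matrix","R","t"))
    q=K@(R@np.array(X)+t); return q[:2]/q[2]
E
python3 - <<'E'
from h import *
T=cams.calibration("top");S=cams.calibration("scene")
b=cv2.imread("pics/top0.png"); a=cv2.imread("pics/scene0.png")
N=tri((T,(358.7,172.7)),(S,(177,225)));L=tri((T,(340.3,228.7)),(S,(219,235)))
print("nose",N,"tail",L,"dist",np.linalg.norm(N[0]-L[0]), N[0]-L[0])
for im,c,box in((b,T,(150,180,260,255)),(a,S,(315,260,430,322))):
    x0,y0,x1,y1=box;m=np.zeros(im.shape[:2],np.uint8)
    h=im.astype(int); mm=(h.max(2)<95)&(h[:,:,0]>=h[:,:,2]-3)
    m[y0:y1,x0:x1]=mm[y0:y1,x0:x1]*255
    m=cv2.morphologyEx(m,cv2.MORPH_OPEN,np.ones((3,3)))
    m=cv2.morphologyEx(m,cv2.MORPH_CLOSE,np.ones((9,9)))
    cn=max(cv2.findContours(m,0,2)[0],key=cv2.contourArea)
    W=np.array([plane(c,p[0],.01)[:2] for p in cn])
    r=cv2.minAreaRect((cv2.convexHull((W*1000).astype(np.float32))))
    print(r, cv2.boxPoints(r).tolist())
print("robot frame hooks: scene lower hook top approx, upper tip")
E
```

```text
nose (array([ 0.63092601, -0.16164676,  0.19035119]), [0.0007, 0.0007]) tail (array([ 0.51482087, -0.13132604,  0.06782059]), [0.0012, 0.0012]) dist 0.17150363469041072 [ 0.11610513 -0.03032072  0.1225306 ]
((543.1005249023438, 215.01727294921875), (127.46215057373047, 200.58230590820312), 15.886270523071289) [[454.3509521484375, 294.032958984375], [509.256103515625, 101.11151123046875], [631.85009765625, 136.0015869140625], [576.9449462890625, 328.92303466796875]]
((546.517822265625, 215.23324584960938), (125.11011505126953, 204.14947509765625), 15.970890045166016) [[458.2915344238281, 296.1561279296875], [514.4630126953125, 99.88646697998047], [634.744140625, 134.31036376953125], [578.5726318359375, 330.58001708984375]]
robot frame hooks: scene lower hook top approx, upper tip
```

```bash
cat >> h.py <<'E'
def pose():
    s=manip.get_state(); return np.array(s["tool_pos"]),Rt.from_euler("xyz",s["eef_rot"]).as_matrix(),s
def delta(p,R):
    q,Q,s=pose(); return Q.T@(np.array(p)-q), Rt.from_matrix(Q.T@R).as_rotvec()
h=np.array([np.cos(-.255),np.sin(-.255),0]); up=np.array([0,0,1.])
sx=np.array([np.cos(.278),np.sin(.278),0]); sy=np.array([-sx[1],sx[0],0]); SO=np.array([.5553,.179,0])
C0=np.array([.573,-.1465,.129])
def frame(x,z): return np.stack([x,np.cross(z,x),z],1)
E
python3 - <<'E'
from h import *
np.set_printoptions(precision=3,suppress=True)
T=cams.calibration("top");S=cams.calibration("scene");W=cams.calibration("wrist")
p,R,s=pose();print(R)
o,d=ray(W,(271.7,207.5));print("cam in tool",R.T@(o-p),R.T@d)
xb=(h-up)/2**.5; yb=np.cross(up,h)
for sg in(1,-1):
    F=frame(xb,sg*yb); print(sg,delta(C0-.12*xb,F))
print("yaw h",h,"sx",sx)
for n,q in dict(b1=(196,269),b3=(329,254)).items(): print(n,plane(T,q,.095))
print("b2",plane(S,(379,327),.02),"b1s",plane(S,(387,240),.04))
for z,q in((.072,(220.3,214)),): print("lower hook",plane(T,q,z),"pred",SO+up*z)
print(proj(T,SO+up*.281),proj(T,SO+up*.418),proj(T,SO+up*.072),proj(S,SO+up*.281),proj(S,SO+up*.072))
E
```

```text
[[-0.001 -0.95   0.312]
 [-0.001  0.312  0.95 ]
 [-1.     0.    -0.001]]
cam in tool [-0.129  0.067 -0.001] [ 0.965 -0.263 -0.001]
1 (array([ 0.031, -0.506, -0.515]), array([-0.058, -0.026, -0.785]))
-1 (array([ 0.031, -0.506, -0.515]), array([ 2.85 , -1.181,  0.038]))
yaw h [ 0.968 -0.252  0.   ] sx [0.962 0.274 0.   ]
b1 [0.401 0.223 0.095]
b3 [ 0.447 -0.102  0.095]
b2 [0.639 0.233 0.02 ] b1s [0.411 0.231 0.04 ]
lower hook [0.543 0.173 0.072] pred [0.555 0.179 0.072]
[207.664 191.352] [198.537 175.719] [218.147 209.309] [373.192 189.468] [358.886 272.295]
```

The wrist limit rules out the half-turned grasp (j6 would be ±180°), so I use tool z = blank y with the camera below. First I move to the pre-grasp.

```bash
python3 -m creep '[[0,-0.036,-0.037,0,0,0,0],[0,-0.036,-0.037,0,0,0,0],[0,-0.036,-0.037,0,0,0,0],[0,-0.036,-0.037,0,0,0,0],[0,-0.036,-0.037,0,0,0,0],[0,-0.036,-0.037,0,0,0,0],[0,-0.036,-0.037,0,0,0,0],[0,-0.036,-0.037,0,0,0,0],[0,-0.036,-0.037,0,0,0,0],[0,-0.036,-0.037,0,0,0,0],[0,-0.036,-0.037,0,0,0,0],[0,-0.036,-0.037,0,0,0,0],[0,-0.036,-0.037,0,0,0,0.3],[0,-0.036,-0.037,0,0,0,0.3]]' && python3 -m creep '[[0,0,0,-0.01,-0.005,-0.131,0.3],[0,0,0,-0.01,-0.005,-0.131,0.3],[0,0,0,-0.01,-0.005,-0.131,0.3],[0,0,0,-0.01,-0.005,-0.131,0.3],[0,0,0,-0.01,-0.005,-0.131,0.3],[0,0,0,-0.01,-0.005,-0.131,0.3],[0,0,0,0,0,0,0.3]]'
python3 - <<'E'
from h import *
np.set_printoptions(precision=3,suppress=True)
xb=(h-up)/2**.5; yb=np.cross(up,h)
print(delta(C0,frame(xb,yb)))
W=cams.calibration("wrist"); im=cams.camera("wrist"); cv2.imwrite("pics/w1.png",im[:,:,::-1])
zb=(h+up)/2**.5
print("nose,tail px",proj(W,C0+.085*zb),proj(W,C0-.085*zb)); s=manip.get_state();print(s["joint_positions"],s["width"],s["t"])
E
```

```text
t: 1.55
tool_pos: [0.4804, -0.1062, 0.2431]
eef_rot: [-0.961, 1.568, 0.305]
force: [0.2, 0.3, 0.5]
width: 0.705
t: 2.25
tool_pos: [0.4836, -0.1145, 0.2315]
eef_rot: [-1.561, 0.788, -0.244]
force: [-2.0, 0.1, -1.9]
width: 0.694
(array([ 0.139,  0.005, -0.01 ]), array([-0.002,  0.008, -0.003]))
nose,tail px [261.311 290.323] [259.34   78.525]
[-0.478 -0.159 -1.121 -0.159  0.164 -0.158] 0.6966766787227029 2.3
```

View pics/w1.png

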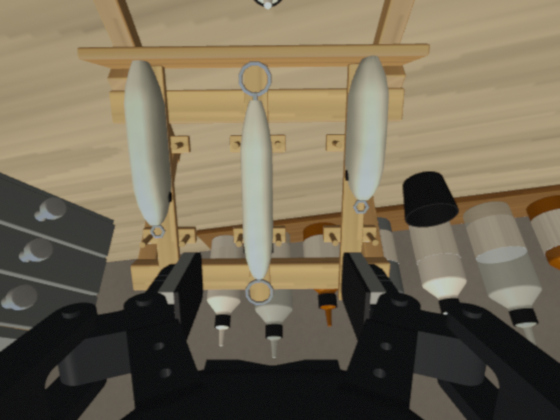

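The view shows the long blank central between two shorter ones: nose ring (259,292) predicted (261,290), tail ring (255,78) predicted (259,78). That agrees within about 3 mm. I shift −12 mm along tool z and advance.

```bash
python3 -m creep '[[0.02,0.003,-0.006,-0.006,0.004,0,0.4],[0.02,0.002,-0.006,-0.006,0.004,0,0.4],[0.02,0,0,0,0,0,0.4],[0.02,0,0,0,0,0,0.4],[0,0,0,0,0,0,0.4]]'
python3 - <<'E'
from h import *
np.set_printoptions(precision=3,suppress=True)
xb=(h-up)/2**.5; yb=np.cross(up,h)
print(delta(C0,frame(xb,yb)))
W=cams.calibration("wrist"); im=cams.camera("wrist")
hs=cv2.cvtColor(im,cv2.COLOR_RGB2HSV)
m=((hs[:,:,1]<45)&(hs[:,:,2]>110)).astype(np.uint8)
m[:,:215]=0;m[:,310:]=0
n,l,st,ce=cv2.connectedComponentsWithStats(m)
for i in range(1,n):
    if st[i,4]>300: print(st[i],ce[i])
cv2.imwrite("pics/w2.png",im[:,:,::-1])
zb=(h+up)/2**.5
print("nose,tail,c px",proj(W,C0+.085*zb),proj(W,C0-.085*zb),proj(W,C0),manip.get_state()["force"])
E
```

```text
t: 2.8
tool_pos: [0.5471, -0.1469, 0.1787]
eef_rot: [-1.585, 0.79, -0.258]
force: [-0.8, 0.3, -0.5]
width: 0.603
(array([0.053, 0.017, 0.007]), array([ 0.012, -0.002, -0.005]))
[  259     7    50   356 11247] [281.913 190.617]
nose,tail,c px [283.062 343.003] [290.568  34.767] [286.378 206.832] [-0.188 -0.901  0.446]
```

View pics/w2.png

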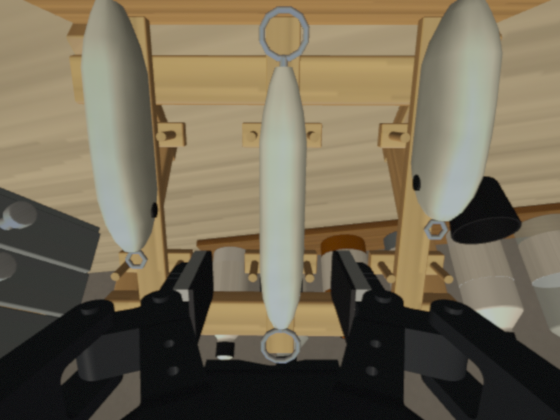

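Tail ring at (284,34), nose ring at (280,345), and the blank is parallel to the tool. The tool drifted about 17 mm toward the nose, so I correct that before going in.

```bash
python3 -m creep '[[0,0.008,0.002,0,0,0,0.4],[0,0.008,0.002,0,0,-0.003,0.4],[0,0,0,0,0,0,0.4],[0.01,0,0,0,0,0,0.4],[0.01,0,0,0,0,0,0.4],[0,0,0,0,0,0,0.4]]'
python3 - <<'E'
from h import *
np.set_printoptions(precision=4,suppress=True)
xb=(h-up)/2**.5; yb=np.cross(up,h)
print(delta(C0-.0025*yb,frame(xb,yb)))
E
```

```text
t: 3.45
tool_pos: [0.5508, -0.1435, 0.1561]
eef_rot: [-1.586, 0.785, -0.259]
force: [0.7, 0.6, 0.1]
width: 0.6
(array([0.0349, 0.0034, 0.0003]), array([ 0.0127, -0.0025,  0.0007]))
```

```bash
python3 -m creep '[[0.012,0.002,0,0,0,0,0.4],[0.012,0.002,0,0,0,0,0.4],[0.01,0.001,0,0,0,0,0.4],[0,0,0,0,0,0,0.4]]'
python3 - <<'E'
from h import *
np.set_printoptions(precision=4,suppress=True)
xb=(h-up)/2**.5; yb=np.cross(up,h)
print(delta(C0-.0025*yb,frame(xb,yb)))
E
```

```text
t: 3.85
tool_pos: [0.571, -0.1488, 0.1286]
eef_rot: [-1.586, 0.784, -0.259]
force: [0.2, 0.2, 0.1]
width: 0.599
(array([ 0.0007, -0.0012,  0.0002]), array([ 0.0129, -0.0026,  0.0013]))
```

```bash
python3 -m creep '[[0,0,0,0,0,0,1],[0,0,0,0,0,0,1],[0,0,0,0,0,0,1],[0,0,0,0,0,0,1],[0,0,0,0,0,0,1],[0,0,0,0,0,0,1],[0,0,0,0,0,0,1]]'
python3 - <<'E'
from h import *
np.set_printoptions(precision=4,suppress=True)
im=cams.camera("wrist");cv2.imwrite("pics/w3.png",im[:,:,::-1])
xb=(h-up)/2**.5; yb=np.cross(up,h)
print(delta(C0-.0025*yb,frame(xb,yb)))
E
```

```text
t: 4.55
tool_pos: [0.5696, -0.1482, 0.1297]
eef_rot: [-1.586, 0.785, -0.259]
force: [0.2, -0.8, -1.1]
width: 0.273
(array([ 0.0025, -0.0015,  0.    ]), array([ 0.0129, -0.0026,  0.0008]))
```

```bash
python3 -m creep '[[-0.01,0,0,0,0,0,1],[-0.02,0,0,0,0,0,1],[-0.02,0,0,0,0,0,1],[-0.02,0,0,0,0,0,1],[-0.02,0,0,0,0,0,1],[-0.02,0,0,0,0,0,1],[0,0,0,0,0,0,1]]'
python3 - <<'E'
from h import *
im=cams.camera("wrist");cv2.imwrite("pics/w4.png",im[:,:,::-1])
a=cams.camera("scene");cv2.imwrite("pics/scene4.png",a[:,:,::-1])
p3=cv2.imread("pics/w3.png")
c=np.vstack([np.hstack([cv2.resize(p3,(400,300)),cv2.resize(im[:,:,::-1],(400,300))]),cv2.resize(a[130:310,100:340,::-1],(800,300))[:, :]])
cv2.imwrite("pics/v4.png",c)
E
```

```text
t: 5.3
tool_pos: [0.4881, -0.1259, 0.2095]
eef_rot: [-1.585, 0.788, -0.258]
force: [0.3, 0.9, -0.5]
width: 0.272
```

View pics/v4.png

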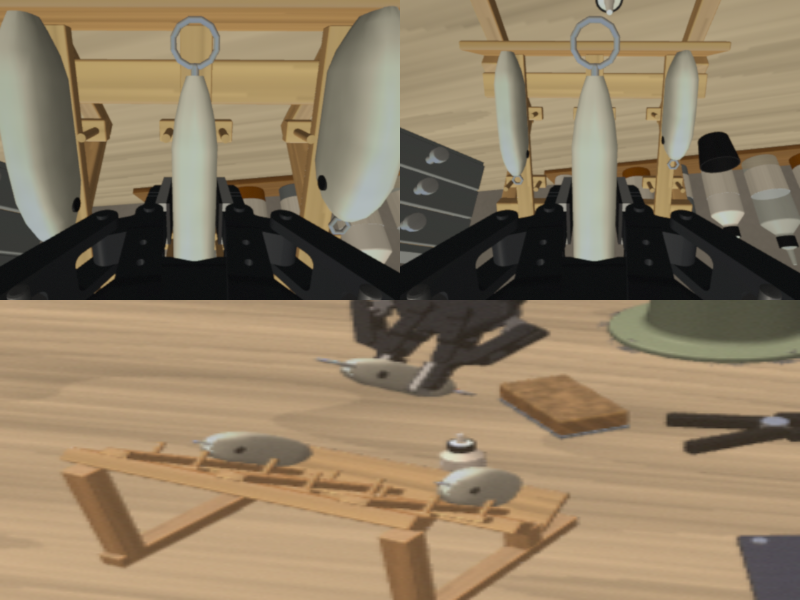

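Grip is good: the width is 23 mm, the tail ring is unchanged relative to the tool, and the other two blanks lie still. Next I go up, turn upright, and swing towards the stand.

```bash
python3 -m creep '[[-0.035,-0.035,0,0,0,0,1],[-0.035,-0.035,0,0,0,0,1],[0,0,0.03,0,0,-0.131,1],[0,0,0.03,0,0,-0.131,1],[0,0,0.03,0,0,-0.131,1],[0,0,0.03,0,0,-0.131,1],[0,0,0.03,0,0,-0.131,1],[0,0,0.03,0,0,-0.131,1],[0,0,0,0,0,0,1]]'
python3 - <<'E'
from h import *
np.set_printoptions(precision=4,suppress=True)
F=frame(sx,sy); print(delta(SO-.13*sx+up*.25,F),manip.get_state()["joint_positions"])
E
```

```text
t: 6.3
tool_pos: [0.5772, 0.0282, 0.3324]
eef_rot: [-1.593, 0.218, -0.272]
force: [-1.3, -0.6, -1.7]
width: 0.267
(array([-0.1506,  0.1161,  0.0739]), array([-0.0388, -0.5458, -0.2181])) [ 0.0991  0.1658 -1.293  -1.2258 -0.3623  0.0622]
```

Run:
```python
from h import *
from scipy.optimize import least_squares as ls
np.set_printoptions(precision=4,suppress=True)
p,R,s=pose()
D=[([1.1198,.3269,-.1936,1.0520,0,1.4366],[.17107,.52211,.24451]),([-.478,-.159,-1.121,-.159,.164,-.158],[.4836,-.1145,.2315]),(s["joint_positions"],p)]
def fk(u,q):
    L1,L2,zs,d,a=u; f=q[1]-q[2]; t=f+q[3]
    r=L1*np.sin(q[1])+L2*np.cos(f)+d*np.cos(t)*np.cos(q[4])+a*np.sin(f)
    z=zs+L1*np.cos(q[1])-L2*np.sin(f)-d*np.sin(t)*np.cos(q[4])+a*np.cos(f)
    l=d*np.sin(q[4])
    return r,z,l
def res(u):
    o=[]
    for q,x in D:
        r,z,l=fk(u,q); o+= [np.hypot(r,l)-np.hypot(x[0],x[1]), z-x[2]]
    return o
b=ls(res,[.35,.35,.25,.25,0]); u=b.x; print(u,b.fun)
for rr,zz in((.45,.28),(.45,.2),(.5,.2),(.53,.2),(.56,.2),(.583,.2),(.583,.164),(.583,.154)):
  for pt in (0,):
    best=ls(lambda v: (fk(u,[0,v[0],v[1],pt-v[0]+v[1],0,0])[0]-rr,fk(u,[0,v[0],v[1],pt-v[0]+v[1],0,0])[1]-zz),[0,-1.1])
    j2,j3=best.x; print(rr,zz,pt,j2,j3,pt-j2+j3,best.cost)
```

```text
[0.4879 0.4194 0.3502 0.4101 0.0593] [-0.0001  0.0005 -0.0001 -0.0008  0.0001  0.0003]
0.45 0.28 0 2.026457673768653 -1.6038275293113025 -3.6302852030799553 1.682060772323505e-24
0.45 0.2 0 1.888196959314209 -1.3988663299975965 -3.2870632893118055 7.338666825986728e-19
0.5 0.2 0 1.5810147798624048 -1.3512657953541012 -2.932280575216506 1.170525123579899e-24
0.53 0.2 0 1.4314674702484458 -1.3102630565627893 -2.741730526811235 7.226874486114921e-22
0.56 0.2 0 1.310383656560291 -1.2627435115233185 -2.5731271680836096 1.3304927668924283e-18
0.583 0.2 0 1.2351601778668582 -1.2229572967725002 -2.4581174746393586 4.386951460265447e-18
0.583 0.164 0 1.3421321108657747 -1.1637799596939078 -2.5059120705596825 1.8205272364441594e-19
0.583 0.154 0 1.3691936998520906 -1.146261905996606 -2.5154556058486968 5.789758072035965e-20
```

Run:
```python
import numpy as np
L1,L2,zs,d,a=0.4879,0.4194,0.3502,0.4101,0.0593
def ik(r,z,p):
    X=r-d*np.cos(p); Z=z+d*np.sin(p)-zs
    k=(X*X+Z*Z-L1**2-L2**2-a*a)/(2*L1); A=np.hypot(L2,a)
    s=k/A
    if abs(s)>1: return None
    j3=np.arcsin(s)-np.arctan2(a,L2)
    # wrist in frame j2=0
    x0=L2*np.cos(-j3)+a*np.sin(-j3); z0=L1-L2*np.sin(-j3)+a*np.cos(j3)
    j2=np.arctan2(z0,x0)-np.arctan2(Z,X)
    f=j2-j3
    return j2,j3,p-f
for p in(.3,.4,.5,.6,.7,.785,.9):
  for z in(.15,.2,.29):
    o=[]
    for r in np.arange(.38,.8,.01):
        q=ik(r,z,p)
        if q and -.95<q[0]<1.75 and -1.28<q[1]<1.3 and -1.9<q[2]<2: o.append(round(r,2))
    print(p,z,(o[0],o[-1]) if o else None, np.round(ik(.57,z,p),2))
print(ik(.5947,.129,1.571),ik(.5947,.129,1.47))
```

```text
0.3 0.15 (np.float64(0.59), np.float64(0.79)) [ 0.95 -1.3  -1.95]
0.3 0.2 (np.float64(0.6), np.float64(0.79)) [ 0.71 -1.34 -1.74]
0.3 0.29 (np.float64(0.59), np.float64(0.79)) [ 0.21 -1.32 -1.23]
0.4 0.15 (np.float64(0.58), np.float64(0.79)) [ 0.74 -1.3  -1.64]
0.4 0.2 (np.float64(0.59), np.float64(0.79)) [ 0.49 -1.31 -1.39]
0.4 0.29 (np.float64(0.56), np.float64(0.79)) [ 0.05 -1.25 -0.9 ]
0.5 0.15 (np.float64(0.57), np.float64(0.79)) [ 0.54 -1.27 -1.31]
0.5 0.2 (np.float64(0.56), np.float64(0.79)) [ 0.31 -1.26 -1.06]
0.5 0.29 (np.float64(0.52), np.float64(0.79)) [-0.06 -1.17 -0.62]
0.6 0.15 (np.float64(0.55), np.float64(0.79)) [ 0.39 -1.21 -1.  ]
0.6 0.2 (np.float64(0.53), np.float64(0.79)) [ 0.18 -1.18 -0.77]
0.6 0.29 (np.float64(0.46), np.float64(0.79)) [-0.11 -1.08 -0.37]
0.7 0.15 (np.float64(0.51), np.float64(0.79)) [ 0.28 -1.14 -0.72]
0.7 0.2 (np.float64(0.49), np.float64(0.79)) [ 0.11 -1.1  -0.51]
0.7 0.29 (np.float64(0.38), np.float64(0.79)) [-0.13 -0.99 -0.16]
0.785 0.15 (np.float64(0.48), np.float64(0.79)) [ 0.22 -1.07 -0.5 ]
0.785 0.2 (np.float64(0.45), np.float64(0.79)) [ 0.08 -1.02 -0.31]
0.785 0.29 (np.float64(0.38), np.float64(0.79)) [-0.12 -0.91 -0.  ]
0.9 0.15 (np.float64(0.43), np.float64(0.79)) [ 0.18 -0.97 -0.25]
0.9 0.2 (np.float64(0.38), np.float64(0.79)) [ 0.07 -0.91 -0.08]
0.9 0.29 (np.float64(0.38), np.float64(0.79)) [-0.09 -0.79  0.2 ]
(np.float64(0.5193599627576426), np.float64(-0.20827811826626358), np.float64(0.8433619189760937)) (np.float64(0.4519062083540419), np.float64(-0.3260536745363244), np.float64(0.6920401171096338))
```

The model fitted to the arm's readings shows the tool cannot be level at the stand: j4 would need −2.5 against a limit of −1.93. The blank must be gripped with the tool tilted about 0.7 rad from its normal. I'll set it back on its slat and regrip with the tool nearly vertical.

```bash
cat >> h.py <<'E'
RG=Rt.from_euler("xyz",[-1.586,.785,-.259]).as_matrix(); PG=np.array([.5696,-.1482,.1297])
E
python3 - <<'E'
from h import *
np.set_printoptions(precision=4,suppress=True)
print(delta(PG-.13*RG[:,0],RG))
E
```

```text
(array([-0.0267,  0.1231, -0.1705]), array([-0.0001, -0.0224,  0.567 ]))
```

```bash
python3 -m creep '[[-0.01,0.0,-0.03,0,0,0.1,1],[-0.01,0,-0.03,0,0,0.1,1],[-0.01,0.0,-0.03,0,-0.01,0.1,1],[0,0,-0.03,0,-0.01,0.1,1],[0,0,-0.03,0,0,0.1,1],[0,0,-0.02,0,0,0.06,1],[0,0,0,0,0,0,1],[0,0,0,0,0,0,1]]'
python3 - <<'E'
from h import *
np.set_printoptions(precision=4,suppress=True)
print(delta(PG-.13*RG[:,0],RG), delta(PG,RG)[0])
E
```

```text
t: 7.1
tool_pos: [0.5192, -0.1073, 0.3314]
eef_rot: [-1.601, 0.715, -0.274]
force: [-0.7, 0.3, -1.1]
width: 0.265
(array([ 0.0476,  0.1049, -0.024 ]), array([ 0.0047, -0.0123,  0.0697])) [ 0.1772  0.114  -0.0224]
```

```bash
python3 -m creep '[[0,0.025,-0.012,0.005,-0.006,0.035,1],[0,0.025,-0.012,0,-0.006,0.035,1],[0,0.025,0,0,0,0,1],[0,0.025,0,0,0,0,1],[0,0,0,0,0,0,1],[0,0,0,0,0,0,1]]'
python3 - <<'E'
from h import *
np.set_printoptions(precision=4,suppress=True)
print(delta(PG,RG))
E
```

```text
t: 7.7
tool_pos: [0.4412, -0.1082, 0.251]
eef_rot: [-1.58, 0.791, -0.248]
force: [0.5, 0.9, -0.8]
width: 0.275
(array([ 0.1807, -0.0102, -0.0073]), array([ 0.0016,  0.0075, -0.0064]))
```

```bash
python3 -m creep '[[0.02,-0.004,-0.003,0,0.003,-0.003,1],[0.02,-0.004,-0.003,0,0.003,-0.003,1],[0.02,0,0,0,0,0,1],[0.02,0,0,0,0,0,1],[0.02,0,0,0,0,0,1],[0,0,0,0,0,0,1],[0,0,0,0,0,0,1]]'
python3 - <<'E'
from h import *
np.set_printoptions(precision=4,suppress=True)
print(delta(PG,RG))
E
```

```text
t: 8.4
tool_pos: [0.5272, -0.1331, 0.1918]
eef_rot: [-1.59, 0.769, -0.251]
force: [0.5, 1.1, -0.5]
width: 0.273
(array([ 0.0754,  0.0135, -0.0039]), array([0.0092, 0.0054, 0.016 ]))
```

```bash
python3 -m creep '[[0.01,0.007,-0.002,0.004,0.003,0.008,1],[0.01,0.006,-0.002,0.004,0.002,0.008,1],[0.01,0.001,0,0,0,0,1],[0.01,0.001,0,0,0,0,1],[0,0,0,0,0,0,1]]'
python3 - <<'E'
from h import *
np.set_printoptions(precision=4,suppress=True)
print(delta(PG,RG))
E
```

```text
t: 8.9
tool_pos: [0.5467, -0.1415, 0.1587]
eef_rot: [-1.589, 0.776, -0.257]
force: [-0.4, 0.4, -1.5]
width: 0.271
(array([ 0.0373,  0.004 , -0.0006]), array([0.0039, 0.001 , 0.0092]))
```

```bash
python3 -m creep '[[0.01,0.002,-0.0005,0.002,0,0.005,1],[0.01,0.001,0,0.002,0.001,0.004,1],[0.008,0,0,0,0,0,1],[0,0,0,0,0,0,1]]'
python3 - <<'E'
from h import *
np.set_printoptions(precision=4,suppress=True)
print(delta(PG,RG),manip.get_state()["force"])
E
```

```text
t: 9.3
tool_pos: [0.5656, -0.1467, 0.1401]
eef_rot: [-1.587, 0.78, -0.259]
force: [-0.3, -0.1, -0.8]
width: 0.27
(array([ 0.0103,  0.0045, -0.0004]), array([ 0.001 , -0.0001,  0.0053])) [-0.264  -0.1262 -0.818 ]
```

```bash
python3 -m creep '[[0.004,0.003,-0.0005,0.001,0,0.005,1],[0.004,0.001,0,0,0,0,1],[0.002,0,0,0,0,0,1],[0,0,0,0,0,0,1]]'
python3 - <<'E'
from h import *
np.set_printoptions(precision=4,suppress=True)
print(delta(PG,RG),manip.get_state()["force"])
E
```

```text
t: 9.7
tool_pos: [0.5697, -0.1482, 0.1298]
eef_rot: [-1.586, 0.785, -0.259]
force: [0.6, -0.5, -1.9]
width: 0.273
(array([-0.    ,  0.0002, -0.    ]), array([ 0.0001,  0.0001, -0.0001])) [ 0.6301 -0.5148 -1.8543]
```

```bash
python3 -m creep '[[0,0,0,0,0,0,0.4],[0,0,0,0,0,0,0.4],[0,0,0,0,0,0,0.4],[-0.008,0,0,0,0,0,0.4],[0,0,0,0,0,0.1,0.4],[0,0,0,0,0,0.1,0.4],[0,0,0,0,0,0.1,0.4],[0,0,0,0,0,0,0.4]]'
python3 - <<'E'
from h import *
np.set_printoptions(precision=4,suppress=True)
R2=RG@Rt.from_rotvec([0,0,.7]).as_matrix()
print(delta(PG,R2),manip.get_state()["force"])
im=cams.camera("wrist");cv2.imwrite("pics/w5.png",im[:,:,::-1])
E
```

```text
t: 10.5
tool_pos: [0.5599, -0.1452, 0.1368]
eef_rot: [-1.593, 1.093, -0.268]
force: [1.0, -0.2, -0.4]
width: 0.597
(array([ 0.011 , -0.0057, -0.0005]), array([-0.0001,  0.0003,  0.3921])) [ 0.9728 -0.2318 -0.4105]
```

View pics/w5.png

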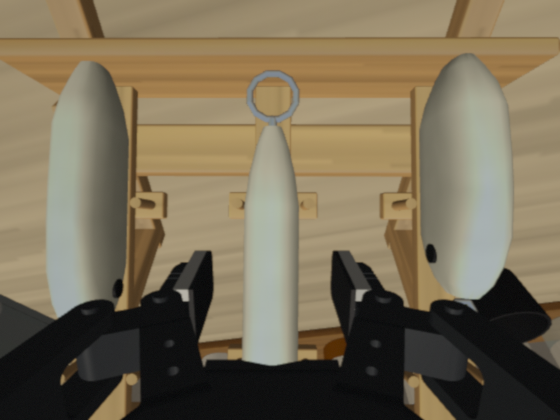

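Blank back seated in its slat (tail ring (272,97), axis straight), other blanks undisturbed. I finish the tilt and regrip.

```bash
python3 -m creep '[[0,0,0,0,0,0.1,0.4],[0,0,0,0,0,0.1,0.4],[0,0,0,0,0,0.1,0.4],[0,0,0,0,0,0.09,0.4],[0,0,0,0,0,0,0.4]]'
python3 - <<'E'
from h import *
np.set_printoptions(precision=4,suppress=True)
R2=RG@Rt.from_rotvec([0,0,.7]).as_matrix()
print(delta(PG,R2),manip.get_state()["force"])
E
```

```text
t: 11.05
tool_pos: [0.5525, -0.1424, 0.129]
eef_rot: [-1.686, 1.488, -0.364]
force: [0.0, 0.4, 0.0]
width: 0.599
(array([ 0.0008, -0.018 , -0.0014]), array([-0.0011,  0.0011, -0.0031])) [0.0426 0.4014 0.0097]
```

```bash
python3 -m creep '[[0,-0.009,-0.0007,0,0,0,0.4],[0,-0.008,-0.0007,0,0,0,0.4],[0,0,0,0,0,0,0.4],[0,0,0,0,0,0,0.4]]'
python3 - <<'E'
from h import *
np.set_printoptions(precision=4,suppress=True)
R2=RG@Rt.from_rotvec([0,0,.7]).as_matrix()
print(delta(PG,R2),manip.get_state()["force"])
E
```

```text
t: 11.45
tool_pos: [0.5671, -0.1474, 0.1272]
eef_rot: [-1.674, 1.483, -0.352]
force: [-0.5, 0.6, 0.4]
width: 0.601
(array([-0.0023, -0.0028, -0.0002]), array([-0.0016,  0.0016,  0.0019])) [-0.4634  0.6249  0.4095]
```

```bash
python3 -m creep '[[0,0,0,0,0,0,1],[0,0,0,0,0,0,1],[0,0,0,0,0,0,1],[0,0,0,0,0,0,1],[0,0,0,0,0,0,1],[0,0,0,0,0,0,1]]'
python3 - <<'E'
from h import *
np.set_printoptions(precision=4,suppress=True)
p,R,s=pose(); print(p,s["eef_rot"],s["force"])
xb=(h-up)/2**.5; zb=(h+up)/2**.5; yb=np.cross(up,h)
# blank pose in tool; centre from first-grasp estimate
C=PG+RG@np.array([.0025,-.0015,0])
B=np.stack([RG[:,0],RG[:,2],-RG[:,1]],1)  # blank axes x,y,z
np.savez("grip.npz",c=R.T@(C-p),B=R.T@B)
print("centre in tool",R.T@(C-p),"B in tool",R.T@B)
E
python3 -m creep '[[-0.01,0.008,0,0,0,0,1],[-0.015,0.013,0,0,0,0,1],[-0.015,0.013,0,0,0,0,1],[-0.02,0.01,0,0,0,0,1],[-0.03,0.01,0,0,0,0,1],[-0.03,0.01,0,0,0,0,1],[-0.02,0.0,0,0,0,0,1],[0,0,0,0,0,0,1]]'
python3 - <<'E'
from h import *
np.set_printoptions(precision=4,suppress=True)
g=np.load("grip.npz"); W=cams.calibration("wrist"); p,R,s=pose()
im=cams.camera("wrist");cv2.imwrite("pics/w6.png",im[:,:,::-1])
for k in(-.085,.085): print(k,proj(W,p+R@(g["c"]+g["B"][:,2]*k)))
# target prepose: blank axes -> sx, sy, up
Bt=np.stack([sx,sy,up],1); Rtg=Bt@g["B"].T
print(Rt.from_matrix(Rtg).as_euler("xyz"))
def tcp(nose): return nose-.085*up-Rtg@g["c"]
N=SO+up*.29-.05*sx
print("tcp goal",tcp(N),delta(tcp(N),Rtg), "r",np.hypot(*tcp(N)[:2]))
E
```

```text
t: 12.05
tool_pos: [0.5663, -0.1471, 0.1274]
eef_rot: [-1.673, 1.481, -0.351]
force: [0.1, -1.0, 0.3]
width: 0.273
[ 0.5663 -0.1471  0.1274] [-1.6729  1.4811 -0.3514] [ 0.1283 -0.9624  0.2784]
centre in tool [-0.001  -0.0064 -0.0002] B in tool [[ 0.7671  0.0015 -0.6416]
 [-0.6416  0.0016 -0.7671]
 [-0.0001  1.      0.0022]]
t: 12.85
tool_pos: [0.4836, -0.1239, 0.2674]
eef_rot: [-1.671, 1.488, -0.349]
force: [0.1, -0.8, -1.3]
width: 0.272
-0.085 [272.4101 128.307 ]
0.085 [273.6328 580.0036]
[-1.5679  0.6966  0.2799]
tcp goal [0.504  0.1646 0.1995] (array([0.0599, 0.0558, 0.285 ]), array([-0.4762, -0.2578, -0.7765])) r 0.5301935647919505
```

```bash
python3 -m creep '[[0,0.01,0.02,-0.068,-0.037,-0.111,1],[0,0.01,0.03,-0.068,-0.037,-0.111,1],[0,0.01,0.03,-0.068,-0.037,-0.111,1],[0,0,0.03,-0.068,-0.037,-0.111,1],[0,0,0.03,-0.068,-0.037,-0.111,1],[0,0,0.02,-0.068,-0.037,-0.111,1],[0,0,0,-0.068,-0.037,-0.111,1],[0,0,0,0,0,0,1],[0,0,0,0,0,0,1]]'
cat >> h.py <<'E'
try:
    g=np.load("grip.npz"); Rtg=np.stack([sx,sy,up],1)@g["B"].T
except Exception: pass
def tcp(nose): return nose-.085*up-Rtg@g["c"]
def pt(k):
    p,R,s=pose(); return p+R@(g["c"]+g["B"][:,2]*k)
E
python3 - <<'E'
from h import *
np.set_printoptions(precision=4,suppress=True)
p,R,s=pose();print(s["joint_positions"],s["width"])
N=SO+up*.38-.10*sx; print(delta(tcp(N),Rtg)); print("nose",pt(.085),"tail",pt(-.085))
E
```

```text
t: 13.8
tool_pos: [0.4522, 0.0492, 0.249]
eef_rot: [-1.558, 0.69, 0.304]
force: [0.3, 0.4, -0.9]
width: 0.277
[-0.3857 -0.2927 -1.2157 -0.1033  0.5129 -0.4712] 0.2772648541807887
(array([ 0.0004, -0.0516,  0.0966]), array([0.0057, 0.0187, 0.006 ]))
nose [0.4551 0.0491 0.3395] tail [0.4557 0.0506 0.1695]
```

```bash
python3 -m creep '[[0,-0.013,0.024,0,0.005,0,1],[0,-0.013,0.024,0.003,0.005,0.003,1],[0,-0.013,0.024,0.003,0.005,0.003,1],[0,-0.01,0.02,0,0.003,0,1],[0,0,0,0,0,0,1],[0,0,0,0,0,0,1]]'
python3 - <<'E'
from h import *
np.set_printoptions(precision=4,suppress=True)
p,R,s=pose()
N=SO+up*.38-.10*sx; print(delta(tcp(N),Rtg)); print("nose",pt(.085),"tail",pt(-.085))
W=cams.calibration("wrist"); im=cams.camera("wrist");cv2.imwrite("pics/w7.png",im[:,:,::-1])
print("hook px",proj(W,SO+up*.281),"shank",proj(W,SO+.009*sx+up*.29),"lower",proj(W,SO+up*.072),"tail",proj(W,pt(-.085)))
np.savez("cal7.npz",**W)
E
```

```text
t: 14.4
tool_pos: [0.4632, 0.1468, 0.2932]
eef_rot: [-1.564, 0.705, 0.267]
force: [-0.5, -0.3, -0.5]
width: 0.278
(array([-0.0021,  0.0067,  0.0058]), array([-0.0119, -0.0098, -0.0083]))
nose [0.4672 0.1473 0.3837] tail [0.4657 0.1474 0.2137]
hook px [282.5437 297.4158] shank [282.583  313.2158] lower [278.8661  69.5469] tail [270.6634 128.7857]
```

View pics/w7.png

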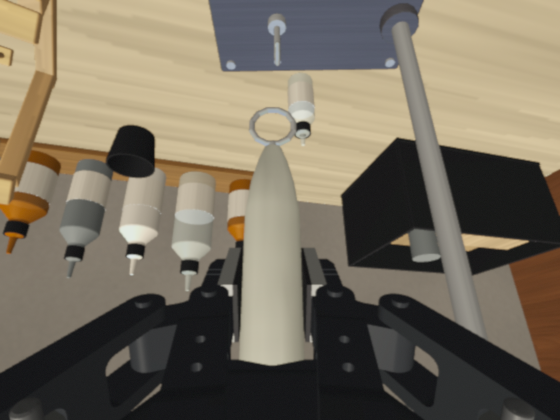

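Tail ring at (271,127) agrees with the prediction (271,129). The lower hook's top is near (277,63), and the upper hook is hidden behind the blank. I go up and to the side to see both hooks.

```bash
python3 -m creep '[[-0.016,-0.02,-0.02,-0.006,-0.005,-0.004,1],[-0.016,-0.02,-0.02,-0.006,-0.005,-0.004,1],[0,0,-0.02,0,0,0,1],[0,0,0,0,0,0,1],[0,0,0,0,0,0,1]]'
python3 - <<'E'
from h import *
np.set_printoptions(precision=4,suppress=True)
W=cams.calibration("wrist"); im=cams.camera("wrist");cv2.imwrite("pics/w8.png",im[:,:,::-1])
np.savez("cal8.npz",**W); u=proj(W,SO+up*.281); l=proj(W,SO+up*.072)
N=SO+up*.38-.10*sx; print(delta(tcp(N),Rtg),pose()[2]["t"])
print("hook px",u,"lower",l)
f=lambda im,q,s: cv2.resize(im[max(0,int(q[1])-50):,max(0,int(q[0])-65):][:100,:130],None,fx=s,fy=s,interpolation=cv2.INTER_CUBIC)
a=im[:,:,::-1]
def crop(a,x,y): return cv2.resize(a[y:y+100,x:x+133],(399,300),interpolation=cv2.INTER_CUBIC)
x,y=int(u[0])-66,int(u[1])-50;x2,y2=int(l[0])-66,max(0,int(l[1])-50); b=cv2.imread("pics/w7.png")
print((x,y),(x2,y2))
c=np.vstack([np.hstack([crop(a,x,y),crop(a,x2,y2)]),np.hstack([crop(b,212,10),cv2.resize(a,(399,300))])]);cv2.imwrite("pics/v8.png",c)
E
```

```text
t: 14.95
tool_pos: [0.4807, 0.0815, 0.3426]
eef_rot: [-1.565, 0.706, 0.272]
force: [-0.6, 0.1, -1.4]
width: 0.275
(array([0.0304, 0.0439, 0.0728]), array([-0.0074, -0.0059, -0.0095])) 15.0
hook px [372.4451 229.287 ] lower [346.0101  33.2213]
(306, 179) (280, 0)
```

View pics/v8.png

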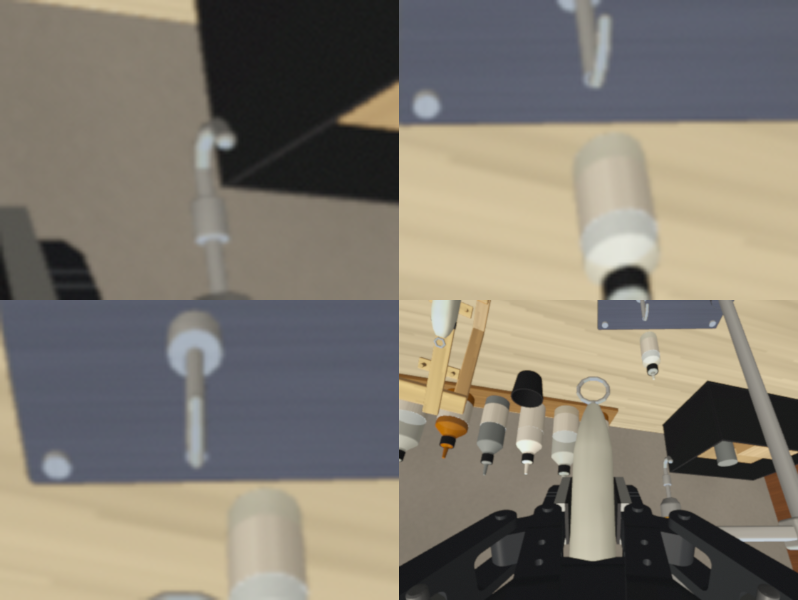

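Run:
```python
from h import *
np.set_printoptions(precision=4,suppress=True)
c7=dict(np.load("cal7.npz"));c8=dict(np.load("cal8.npz"));T=cams.calibration("top");S=cams.calibration("scene")
def st(X): return np.array([(X-SO)@sx,(X-SO)@sy,X[2]])
print("low7",st(plane(c7,(277.7,64),.072)),"low8",st(plane(c8,(344.5,26.7),.072)),"up8",st(plane(c8,(377.2,222.2),.281)))
print("low top view",st(plane(T,(220.3,214),.072)))
# plate front edge & corner in w8 / w7 at z=.01
print("plate corner bolts w7 edge",st(plane(c7,(212+35/3,10+180/3),.01)),st(plane(c8,(280+10/3,123/3),.01)))
print("tail px now: ring depth check")
```

```text
low7 [-0.0065 -0.0011  0.072 ] low8 [-0.0073 -0.0028  0.072 ] up8 [-0.0135 -0.      0.281 ]
low top view [-0.0131 -0.0025  0.072 ]
plate corner bolts w7 edge [ 0.0578 -0.063   0.01  ] [ 0.0589 -0.06    0.01  ]
tail px now: ring depth check
```

```bash
sed -i 's/^C0=/SO=SO-.007*sx-.0015*sy\nC0=/' h.py
python3 - <<'E'
from h import *
np.set_printoptions(precision=4,suppress=True)
def st(X): return np.array([(X-SO)@sx,(X-SO)@sy,X[2]])
N=SO+up*.283-.06*sx; print(delta(tcp(N),Rtg),st(pt(.085)))
E
```

```text
(array([0.1184, 0.0963, 0.0712]), array([-0.0074, -0.0059, -0.0095])) [-0.0874 -0.0718  0.4328]
```

```bash
python3 -m creep '[[0.019,0.016,0.012,-0.003,-0.002,-0.003,1],[0.019,0.016,0.012,-0.003,-0.002,-0.003,1],[0.019,0.016,0.012,0,-0.002,-0.003,1],[0.019,0.016,0.012,0,0,0,1],[0.019,0.016,0.012,0,0,0,1],[0.012,0.01,0.008,0,0,0,1],[0,0,0,0,0,0,1],[0,0,0,0,0,0,1]]'
python3 - <<'E'
from h import *
np.set_printoptions(precision=4,suppress=True)
def st(X): return np.array([(X-SO)@sx,(X-SO)@sy,X[2]])
N=SO+up*.283-.04*sx; print(delta(tcp(N),Rtg),st(pt(.085)),st(pt(-.085)))
E
```

```text
t: 15.8
tool_pos: [0.4801, 0.1598, 0.1971]
eef_rot: [-1.565, 0.703, 0.285]
force: [-0.4, -0.4, -0.9]
width: 0.272
(array([ 0.0238, -0.0141, -0.0036]), array([ 0.0006,  0.0041, -0.0068])) [-0.0666  0.0033  0.2876] [-0.0678  0.0036  0.1176]
```

```bash
python3 -m creep '[[0.008,-0.0045,-0.0015,0,0.002,-0.003,1],[0.008,-0.0045,-0.001,0,0.002,-0.003,1],[0.008,-0.0045,-0.001,0,0,0,1],[0,0,0,0,0,0,1],[0,0,0,0,0,0,1]]'
python3 - <<'E'
from h import *
np.set_printoptions(precision=4,suppress=True)
def st(X): return np.array([(X-SO)@sx,(X-SO)@sy,X[2]])
N=SO+up*.283-.04*sx; print(delta(tcp(N),Rtg),st(pt(.085)),st(pt(-.085)))
T=cams.calibration("top");S=cams.calibration("scene")
a=cams.camera("scene");b=cams.camera("top")
cv2.imwrite("pics/scene9.png",a[:,:,::-1]);cv2.imwrite("pics/top9.png",b[:,:,::-1])
for n,c in(("S",S),("T",T)): print(n,"nose",proj(c,pt(.085)),"tail",proj(c,pt(-.085)),"uh",proj(c,SO+.281*up),"lh",proj(c,SO+.072*up))
f=lambda im,x,y,w,h,s: cv2.resize(im[y:y+h,x:x+w,::-1],(w*s,h*s),interpolation=cv2.INTER_CUBIC)
u=[int(v) for v in proj(S,SO+.281*up)];l=[int(v) for v in proj(S,SO+.072*up)];w=[int(v) for v in proj(T,SO+.281*up)]
print(u[0]-40,u[1]-30,l[0]-40,l[1]-30,w[0]-40,w[1]-30)
q=[f(a,u[0]-40,u[1]-30,80,60,5),f(a,l[0]-40,l[1]-30,80,60,5),f(b,w[0]-40,w[1]-30,80,60,5)]
cv2.imwrite("pics/v9.png",np.vstack([np.hstack(q[:2]),np.hstack([q[2],cv2.resize(a[100:310,260:540,::-1],(400,300))])]))
E
```

```text
t: 16.3
tool_pos: [0.5128, 0.1634, 0.1963]
eef_rot: [-1.571, 0.689, 0.276]
force: [0.2, -0.5, -1.2]
width: 0.271
(array([-0.0015,  0.0062,  0.0021]), array([ 0.0004, -0.0029,  0.0076])) [-0.0356 -0.0019  0.2869] [-0.0343 -0.0023  0.1169]
S nose [367.1274 172.3189] tail [356.1571 241.8128] uh [371.551 187.035] lh [357.5527 269.7443]
T nose [213.3131 209.333 ] tail [221.4807 221.6907] uh [209.0674 194.2539] lh [219.3496 211.7917]
331 157 317 239 169 164
```

View pics/v9.png

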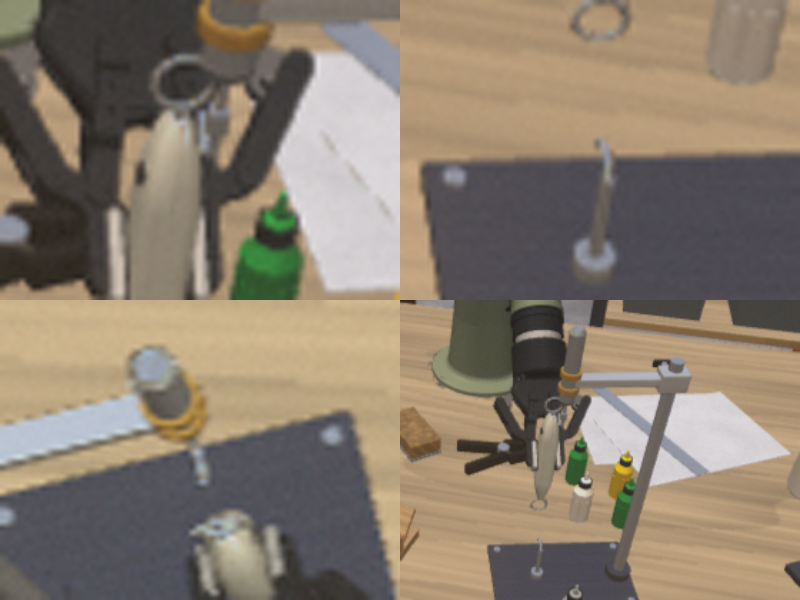

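Measured pixels against predictions:

| Point | Measured | Predicted |
|---|---|---|
| Nose ring, scene | (367.6,173.4) | (367.1,172.3) |
| Tail ring, scene | (357,242.4) | (356,242) |
| Sprung hook trough, scene | ≈(372,186) | (371.6,187) |
| Lower hook, scene | (357.6,268.6) | (357.6,269.7) |
| Hook tip, top | row 199.6 | row 199.3 |

All agree. I correct height and tilt, then thread the eye.

```bash
python3 -m creep '[[0.002,0.0025,0.0015,0,-0.003,0.007,1],[0,0,0,0,0,0,1],[0,0,0,0,0,0,1]]'
python3 - <<'E'
from h import *
np.set_printoptions(precision=4,suppress=True)
def st(X): return np.array([(X-SO)@sx,(X-SO)@sy,X[2]])
N=SO+up*.2835+.001*sx; print(delta(tcp(N),Rtg),st(pt(.085)),st(pt(-.085)),manip.get_state()["force"])
E
```

```text
t: 16.7
tool_pos: [0.5113, 0.1647, 0.1927]
eef_rot: [-1.568, 0.697, 0.28]
force: [0.4, 0.6, -0.9]
width: 0.274
(array([ 0.0282, -0.0238,  0.0004]), array([ 0.0002,  0.0004, -0.0004])) [-0.0359 -0.0004  0.2833] [-0.0359 -0.0004  0.1133] [ 0.4437  0.6461 -0.9256]
```

```bash
python3 -m creep '[[0.005,-0.004,0,0,0,0,1],[0.005,-0.004,0,0,0,0,1],[0,0,0,0,0,0,1],[0,0,0,0,0,0,1]]'
python3 - <<'E'
from h import *
np.set_printoptions(precision=4,suppress=True)
def st(X): return np.array([(X-SO)@sx,(X-SO)@sy,X[2]])
N=SO+up*.2835+.001*sx; print(delta(tcp(N),Rtg),st(pt(.085)),st(pt(-.085)),manip.get_state()["force"])
E
```

```text
t: 17.1
tool_pos: [0.5249, 0.1687, 0.1926]
eef_rot: [-1.568, 0.697, 0.281]
force: [-0.7, 1.3, -2.4]
width: 0.273
(array([ 0.0173, -0.0149,  0.0003]), array([ 0.0004,  0.0005, -0.0001])) [-0.0218 -0.0003  0.2831] [-0.0218 -0.0003  0.1131] [-0.7269  1.2827 -2.4272]
```

```bash
python3 -m creep '[[0.004,-0.0035,0,0,0,0,1],[0.004,-0.0035,0,0,0,0,1],[0.004,-0.0035,0,0,0,0,1],[0.003,-0.0025,0,0,0,0,1],[0,0,0,0,0,0,1],[0,0,0,0,0,0,1]]'
python3 - <<'E'
from h import *
np.set_printoptions(precision=4,suppress=True)
def st(X): return np.array([(X-SO)@sx,(X-SO)@sy,X[2]])
N=SO+up*.2835+.001*sx; print(delta(tcp(N),Rtg),st(pt(.085)),st(pt(-.085)),manip.get_state()["force"])
a=cams.camera("scene");b=cams.camera("top")
f=lambda im,x,y,w,h,s: cv2.resize(im[y:y+h,x:x+w,::-1],(w*s,h*s),interpolation=cv2.INTER_CUBIC)
cv2.imwrite("pics/v10.png",np.hstack([f(a,341,162,50,50,8),f(b,184,174,50,50,8)]))
S=cams.calibration("scene");T=cams.calibration("top");print(proj(S,pt(.085)),proj(T,pt(.085)))
E
```

```text
t: 17.7
tool_pos: [0.5458, 0.1748, 0.1927]
eef_rot: [-1.568, 0.697, 0.281]
force: [-0.4, -0.3, -1.2]
width: 0.271
(array([ 0.0007, -0.0008,  0.0002]), array([ 0.0004,  0.0006, -0.0004])) [ 0.     -0.0002  0.2833] [-0.0001 -0.0002  0.1133] [-0.4153 -0.2849 -1.173 ]
[371.5892 185.9297] [209.0485 194.07  ]
```

View pics/v10.png

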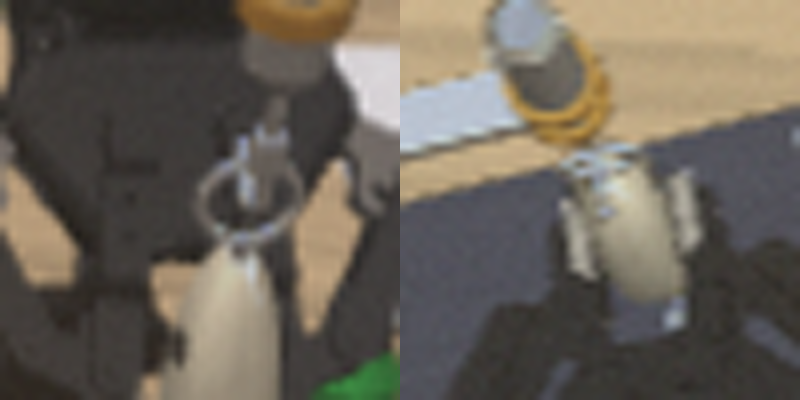

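The ring at crop (248,200) has the hook's J inside its hole with the shank in front of its top, and there is no contact force, so it is threaded. I draw it down.

```bash
python3 -m creep '[[0.003,0.004,0,0,0,0,1],[0.003,0.004,0,0,0,0,1],[0.003,0.004,0,0,0,0,1],[0.003,0.004,0,0,0,0,1],[0,0,0,0,0,0,1],[0,0,0,0,0,0,1]]'
python3 - <<'E'
from h import *
np.set_printoptions(precision=4,suppress=True)
def st(X): return np.array([(X-SO)@sx,(X-SO)@sy,X[2]])
N=SO+up*.239-.0*sx; print(delta(tcp(N),Rtg),st(pt(.085)),st(pt(-.085)),manip.get_state()["force"])
E
```

```text
t: 18.4
tool_pos: [0.5464, 0.1748, 0.1737]
eef_rot: [-1.569, 0.69, 0.281]
force: [-1.5, 0.1, 3.8]
width: 0.267
(array([0.0157, 0.0198, 0.0003]), array([0.0012, 0.0005, 0.0064])) [-0.     -0.0003  0.2643] [ 0.001  -0.0004  0.0943] [-1.4891  0.0545  3.7632]
```

Upward force is about 5 N, matching the spring at roughly 10 mm. Next I swing the tail about 25 mm to the front (tilt 0.14 rad about the nose) so that it goes down in front of the lower hook.

```bash
cat >> h.py <<'E'
def st(X): return np.array([(X-SO)@sx,(X-SO)@sy,X[2]])
def goal(nx,nz,tilt,ny=0):
    R=Rt.from_rotvec(sy*tilt).as_matrix()@Rtg
    N=SO+nx*sx+ny*sy+nz*up
    d,r=delta(N-R@(g["c"]+.085*g["B"][:,2]),R)
    np.set_printoptions(precision=4,suppress=True)
    print("goal",(nx,nz,tilt),d,r)
def now():
    s=manip.get_state(); print("nose",st(pt(.085)),"tail",st(pt(-.085)),"F",s["force"],"w",s["width"],"t",s["t"])
E
python3 -c "
from h import *
goal(-.002,.262,.14);now()"
```

```text
goal (-0.002, 0.262, 0.14) [-0.0111  0.0104  0.0003] [0.0015 0.0007 0.1464]
nose [-0.     -0.0003  0.2643] tail [ 0.001  -0.0004  0.0943] F [-1.4891  0.0545  3.7632] w 0.26698772148062533 t 18.4
```

```bash
python3 -m creep '[[-0.002,0.0018,0,0,0,0.024,1],[-0.002,0.0018,0,0,0,0.024,1],[-0.002,0.0018,0,0,0,0.024,1],[0,0,0,0,0,0,1]]' && python3 -c "
from h import *
goal(-.002,.262,.14);now()"
```

```text
t: 18.8
tool_pos: [0.5397, 0.1729, 0.1751]
eef_rot: [-1.569, 0.761, 0.281]
force: [-4.2, -1.1, 3.2]
width: 0.269
goal (-0.002, 0.262, 0.14) [-0.0043  0.0074  0.0004] [0.002  0.0008 0.0753]
nose [-0.0005 -0.0003  0.2653] tail [-0.0115 -0.0004  0.0956] F [-4.2208 -1.1042  3.1821] w 0.26944665363326825 t 18.8
```

```bash
python3 -m creep '[[-0.003,0.003,0,0.001,0,0.025,1],[-0.003,0.003,0,0.001,0,0.025,1],[-0.001,0.002,0,0,0,0.025,1],[0,0,0,0,0,0,1]]' && python3 -c "
from h import *
goal(-.004,.2365,.14);now()"
```

```text
t: 19.2
tool_pos: [0.531, 0.1703, 0.1763]
eef_rot: [-1.567, 0.832, 0.281]
force: [-2.7, -1.0, 3.4]
width: 0.277
goal (-0.004, 0.2365, 0.14) [0.0207 0.0204 0.0004] [0.0007 0.0008 0.0047]
nose [-0.0032 -0.0004  0.2656] tail [-0.0262 -0.0004  0.0972] F [-2.658  -0.9662  3.4217] w 0.276745935160643 t 19.2
```

```bash
python3 -m creep '[[0.0035,0.0035,0,0,0,0.001,1],[0.0035,0.0035,0,0,0,0.001,1],[0.0035,0.0035,0,0,0,0.001,1],[0.0035,0.0035,0,0,0,0.001,1],[0,0,0,0,0,0,1]]' && python3 -c "
from h import *
goal(-.004,.2365,.14);now()"
```

```text
t: 19.7
tool_pos: [0.5312, 0.1703, 0.1556]
eef_rot: [-1.568, 0.83, 0.281]
force: [-2.2, -1.3, 5.2]
width: 0.273
goal (-0.004, 0.2365, 0.14) [0.0052 0.0066 0.0005] [0.001  0.0007 0.0062]
nose [-0.0032 -0.0005  0.2449] tail [-0.0259 -0.0005  0.0764] F [-2.1863 -1.2643  5.1639] w 0.2734259035473772 t 19.7
```

```bash
python3 -m creep '[[0.0035,0.004,0,0,0,0.003,1],[0.0035,0.004,0,0,0,0.003,1],[0,0,0,0,0,0,1],[0,0,0,0,0,0,1]]'
python3 - <<'E'
from h import *
goal(-.004,.2365,.14);now()
W=cams.calibration("wrist"); im=cams.camera("wrist");np.savez("cal11.npz",**W)
print("tail",proj(W,pt(-.085)),"lh trough",proj(W,SO+.072*up),"tip",proj(W,SO-.0105*sx+.0655*up))
a=cams.camera("scene");S=cams.calibration("scene");q=proj(S,pt(-.085));r=proj(S,pt(.085))
print("scene tail",q,"nose",r,"lh",proj(S,SO+.072*up)); q=q.astype(int);r=r.astype(int)
f=lambda im,x,y,w,h,s: cv2.resize(im[y:y+h,x:x+w,::-1],(w*s,h*s),interpolation=cv2.INTER_CUBIC)
t=proj(W,pt(-.085)).astype(int);x,y=t[0]-65,max(0,t[1]-70);print(x,y,q-25,r-25)
cv2.imwrite("pics/v11.png",np.vstack([np.hstack([f(a,q[0]-25,q[1]-25,50,50,6),f(a,r[0]-25,r[1]-25,50,50,6)]),f(im,x,y,120,60,5)]))
E
```

```text
t: 20.1
tool_pos: [0.5313, 0.1703, 0.1448]
eef_rot: [-1.568, 0.832, 0.282]
force: [-3.7, 0.1, 8.0]
width: 0.269
goal (-0.004, 0.2365, 0.14) [-0.0028 -0.0006  0.0005] [0.0013 0.001  0.0041]
nose [-0.0029 -0.0005  0.234 ] tail [-0.026  -0.0005  0.0656] F [-3.6651  0.1069  8.0487] w 0.2692432355995756 t 20.1
tail [271.6815 128.4788] lh trough [272.4263 170.1685] tip [272.478  148.8614]
scene tail [354.8212 262.6059] nose [367.4845 206.8145] lh [357.5527 269.7443]
206 58 [329 237] [342 181]
```

View pics/v11.png

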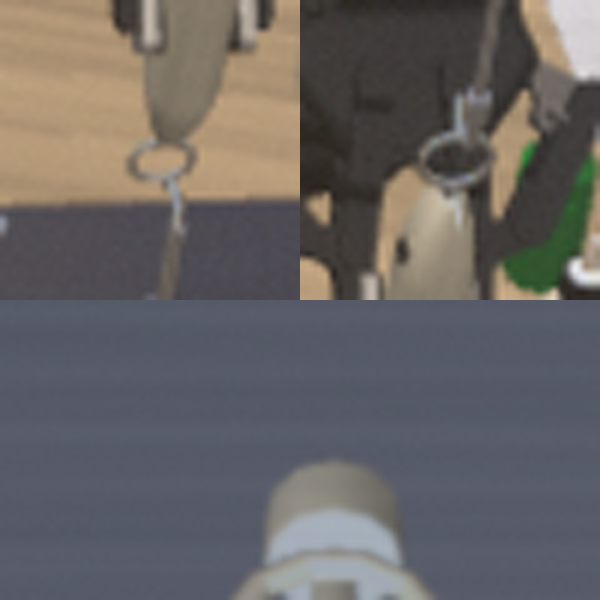

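Scene check: tail ring (356,263.7) predicted (355,262.6), nose ring (367.8,207.7) predicted (367.5,206.8), so the blank has not slipped. The hook's sideways push and the image rows suggest the stand sits about 3.5 mm nearer than modelled. I update it and swing the tail in.

```bash
sed -i 's/^C0=/SO=SO-.0035*sx\nC0=/' h.py && python3 -c "
from h import *
now();goal(-.001,.2375,.10);goal(-.001,.238,.0)"
```

```text
nose [ 0.00055576 -0.0004356   0.23409113] tail [-0.02247295 -0.00050097  0.06565814] F [-3.13442655 -0.88907218  6.7816622 ] w 0.2705637910614772 t 20.2
goal (-0.001, 0.2375, 0.1) [-0.001  -0.0032  0.0005] [ 0.0013  0.001  -0.0359]
goal (-0.001, 0.238, 0.0) [ 0.0052 -0.0097  0.0005] [ 0.0011  0.0009 -0.1359]
```

```bash
python3 -m creep '[[-0.001,-0.003,0.0005,0.001,0.001,-0.018,1],[0,-0.001,0,0,0,-0.018,1],[0,0,0,0,0,0,1]]' && python3 -c "
from h import *
now();goal(-.001,.238,.05);goal(-.001,.238,.0)"
```

```text
t: 20.5
tool_pos: [0.5351, 0.1714, 0.1494]
eef_rot: [-1.569, 0.791, 0.278]
force: [-3.3, -0.9, 5.3]
width: 0.272
nose [ 0.00071776 -0.00044047  0.23920502] tail [-0.0152289  -0.00058641  0.06995466] F [-3.26031112 -0.89728367  5.28157173] w 0.27246835931462104 t 20.5
goal (-0.001, 0.238, 0.05) [ 0.0027 -0.0004  0.0005] [ 0.0001 -0.0013 -0.0439]
goal (-0.001, 0.238, 0.0) [ 0.0061 -0.0035  0.0005] [ 0.     -0.0013 -0.0939]
```

```bash
python3 -m creep '[[0.0015,0.0005,0.0003,0,-0.001,-0.015,1],[0.0012,0,0,0,0,-0.02,1],[0.001,-0.0006,0,0,0,-0.02,1],[0,0,0,0,0,0,1]]' && python3 -c "
from h import *
now();goal(-.001,.238,.0)"
```

```text
t: 20.9
tool_pos: [0.5414, 0.1731, 0.1498]
eef_rot: [-1.569, 0.723, 0.279]
force: [-3.0, 0.1, 7.3]
width: 0.272
nose [ 0.0012282  -0.00049699  0.24024469] tail [-0.00326707 -0.00068511  0.07030424] F [-2.98843786  0.11470972  7.29786783] w 0.2724437462220529 t 20.9
goal (-0.001, 0.238, 0.0) [0.0017 0.0017 0.0006] [ 0.0011 -0.0004 -0.0264]
```

```bash
python3 -m creep '[[0.001,0.0005,0.0003,0.001,0,-0.014,1],[0.001,0,0,0,0,-0.014,1],[0,0,0,0,0,0,1]]'
python3 - <<'E'
from h import *
now();goal(0,.249,.0)
W=cams.calibration("wrist"); im=cams.camera("wrist");np.savez("cal12.npz",**W);cv2.imwrite("pics/w12.png",im[:,:,::-1])
a=cams.camera("scene");cv2.imwrite("pics/scene12.png",a[:,:,::-1]);S=cams.calibration("scene");q=proj(S,pt(-.085)).astype(int);r=proj(S,pt(.085)).astype(int);t=proj(W,pt(-.085)).astype(int)
f=lambda im,x,y,w,h,s: cv2.resize(im[y:y+h,x:x+w,::-1],(w*s,h*s),interpolation=cv2.INTER_CUBIC)
print(t,q,r)
cv2.imwrite("pics/v12.png",np.vstack([np.hstack([f(a,q[0]-25,q[1]-25,50,50,6),f(a,r[0]-25,r[1]-25,50,50,6)]),f(im,t[0]-60,t[1]-30,120,60,5)]))
E
```

```text
t: 21.2
tool_pos: [0.5449, 0.1742, 0.1499]
eef_rot: [-1.569, 0.687, 0.279]
force: [-2.7, -0.8, 6.3]
width: 0.272
nose [ 0.00160907 -0.00045949  0.24048092] tail [ 0.00322547 -0.00062438  0.07048868] F [-2.69946165 -0.80123834  6.30465767] w 0.27185203694117965 t 21.2
goal (0, 0.249, 0.0) [-0.0073 -0.005   0.0006] [ 0.0008 -0.0006  0.0095]
[271 128] [357 270] [368 204]
```

The picture limit is reached, so from here I rely on force and position readings. The tail eye passed under the tip at z ≈ 0.070 with no change in force. I ease it up in small steps and watch for the hook to catch.

```bash
python3 -m creep '[[-0.002,-0.0015,0.0003,0,0,0.005,1],[-0.002,-0.0015,0.0003,0,0,0.003,1],[0,0,0,0,0,0,1]]' && python3 -c "
from h import *
now();goal(0,.249,.0)" && python3 -m creep '[[-0.0015,-0.0015,0,0,0,0,1],[0,0,0,0,0,0,1]]' && python3 -c "
from h import *
now();goal(0,.249,.0)"
```

```text
t: 21.6
tool_pos: [0.5444, 0.174, 0.155]
eef_rot: [-1.57, 0.693, 0.277]
force: [-2.8, -0.6, 6.1]
width: 0.277
nose [ 0.00166989 -0.00042814  0.24557205] tail [ 0.00222637 -0.0006816   0.07557315] F [-2.84433335 -0.56115623  6.05827906] w 0.276679185046508 t 21.6
goal (0, 0.249, 0.0) [-0.0037 -0.0014  0.0006] [ 0.0003 -0.002   0.0033]
t: 21.8
tool_pos: [0.5445, 0.174, 0.1573]
eef_rot: [-1.57, 0.692, 0.277]
force: [-3.7, -0.5, 5.1]
width: 0.269
nose [ 0.00160876 -0.00041162  0.24788112] tail [ 0.0024149  -0.00067917  0.07788324] F [-3.68270102 -0.50920189  5.12009894] w 0.2689311316888883 t 21.8
goal (0, 0.249, 0.0) [-0.0023  0.0004  0.0005] [ 0.0004 -0.0019  0.0047]
```

```bash
python3 -m creep '[[-0.0013,-0.001,0,0,0,0.003,1],[0,0,0,0,0,0,1]]' && python3 -c "
from h import *
now()" && python3 -m creep '[[-0.0013,-0.001,0,0,0,0,1],[0,0,0,0,0,0,1]]' && python3 -c "
from h import *
now()"
```

```text
t: 22.0
tool_pos: [0.5439, 0.1739, 0.1582]
eef_rot: [-1.57, 0.696, 0.278]
force: [-3.1, -0.5, 3.5]
width: 0.27
nose [ 0.00138277 -0.00044135  0.24879837] tail [ 0.00149613 -0.00067742  0.07879857] F [-3.07919472 -0.45019818  3.46848287] w 0.2697511413603945 t 22.0
t: 22.2
tool_pos: [0.5431, 0.1737, 0.1586]
eef_rot: [-1.569, 0.699, 0.278]
force: [-2.0, 0.4, 4.3]
width: 0.274
nose [ 0.00081689 -0.00042802  0.24910638] tail [ 0.0004568  -0.0005973   0.07910684] F [-2.02808327  0.38385215  4.30430709] w 0.2736751808311198 t 22.2
```

```bash
python3 -m creep '[[-0.0015,-0.0015,0,0,0,0,1],[0,0,0,0,0,0,1]]' && python3 -c "
from h import *
now()" && python3 -m creep '[[-0.0015,-0.0015,0,0,0,0,1],[0,0,0,0,0,0,1]]' && python3 -c "
from h import *
now()"
```

```text
t: 22.4
tool_pos: [0.5423, 0.1735, 0.1588]
eef_rot: [-1.569, 0.703, 0.278]
force: [-1.6, -0.3, 1.8]
width: 0.273
nose [ 0.00029674 -0.00045352  0.24935783] tail [-0.00078565 -0.00054257  0.0793613 ] F [-1.61232008 -0.34531365  1.7843022 ] w 0.27302396305001875 t 22.4
t: 22.6
tool_pos: [0.5414, 0.1732, 0.1589]
eef_rot: [-1.568, 0.708, 0.278]
force: [-1.3, 0.1, 1.1]
width: 0.27
nose [-1.82835112e-04 -4.77482801e-04  2.49424685e-01] tail [-0.00207999 -0.00047163  0.07943527] F [-1.33000154  0.11728713  1.13383357] w 0.2701375409790352 t 22.6
```

```bash
python3 -m creep '[[-0.001,-0.003,0,0,0,-0.005,1],[-0.001,-0.003,0,0,0,-0.005,1],[0,0,0,0,0,0,1]]' && python3 -c "
from h import *
now();goal(0,.2494,0)"
```

```text
t: 22.9
tool_pos: [0.5409, 0.1731, 0.1592]
eef_rot: [-1.567, 0.711, 0.279]
force: [4.3, 1.1, -0.8]
width: 0.271
nose [-0.00039834 -0.00052409  0.24964469] tail [-0.00282825 -0.00034088  0.07966216] F [ 4.34897909  1.05919158 -0.77237823] w 0.2710909804381659 t 22.9
goal (0, 0.2494, 0) [ 0.0015 -0.0009  0.0004] [-0.0023 -0.0012 -0.0143]
```

The vertical motion is blocked at tail z ≈ 0.0795 (nominal seat 0.079). Fz went from +6 to −0.8 N, so the lower hook has taken the load. I relax sideways, then release.

```bash
python3 -m creep '[[0.001,-0.0006,0,0,0,-0.005,1],[0.0005,-0.0004,0,0,0,-0.005,1],[0,0,0,0,0,0,1]]' && python3 -c "
from h import *
now()" && python3 -m creep '[[0,0,0,0,0,0,0.68],[0,0,0,0,0,0,0.64],[0,0,0,0,0,0,0.6],[0,0,0,0,0,0,0.5],[0,0,0,0,0,0,0.4],[0,0,0,0,0,0,0.4]]'
python3 - <<'E'
from h import *
now()
a=cams.camera("scene");cv2.imwrite("pics/scene13.png",a[:,:,::-1])
b=cv2.imread("pics/scene12.png").astype(int);c=a[:,:,::-1].astype(int)
d=(np.abs(b-c).sum(2)>60).astype(np.uint8);n,l,s,e=cv2.connectedComponentsWithStats(d)
for i in range(1,n):
    if s[i,4]>8: print(s[i])
E
```

```text
t: 23.2
tool_pos: [0.5419, 0.1735, 0.1588]
eef_rot: [-1.566, 0.701, 0.278]
force: [1.1, 0.2, -0.1]
width: 0.274
nose [-2.25020685e-04 -4.51316045e-04  2.49309906e-01] tail [-0.00092757 -0.000236    0.07931149] F [ 1.14831801  0.23495715 -0.11299264] w 0.2736786299311867 t 23.2
t: 23.8
tool_pos: [0.5409, 0.1731, 0.1582]
eef_rot: [-1.566, 0.703, 0.278]
force: [0.1, -0.0, -0.0]
width: 0.602
nose [-0.00107809 -0.0005501   0.24867905] tail [-0.00211534 -0.00033993  0.07868235] F [ 0.1359454  -0.0085296  -0.01159692] w 0.6020422819840194 t 23.8
[340   0   9   7  37]
[348   0  39  20 288]
[424   0   5  18  21]
[349  20  27  13 138]
[386  32  36  16 112]
[335  37  44  48 457]
[331  51   4  14  29]
[380  52   6  13  24]
[337  68  39  23 266]
[333  88  45  32 492]
[341 115  30   5  51]
[339 123  38  18 236]
[339 146  34  16 345]
[339 164   2  21  26]
[357 175   7   3  15]
[ 330  174   67   76 1332]
[350 181   9   3  15]
[362 181   8   3  11]
[325 186  17  21 169]
[359 215   3   5  13]
[352 253  16  16  79]
```

```bash
python3 -m creep '[[-0.01,0,0,0,0,0,0.4],[-0.02,0,0,0,0,0,0.4],[-0.03,0,0,0,0,0,0.4],[-0.03,0,0,0,0,0,0.4],[-0.03,0,0,0,0,0,0.4],[-0.03,0,0,0,0,0,0.4],[-0.03,0,0,0,0,0,0.4],[0,0,0,0,0,0,0.4],[0,0,0,0,0,0,0.4]]'
python3 - <<'E'
from h import *
a=cams.camera("scene");b=cams.camera("top");w=cams.camera("wrist");s=manip.get_state();print(s["tool_pos"],s["force"],s["t"])
W=cams.calibration("wrist");S=cams.calibration("scene");T=cams.calibration("top")
for n,i in(("scene14",a),("top14",b),("wrist14",w)): cv2.imwrite(f"pics/{n}.png",i[:,:,::-1])
N=SO+.249*up;L=SO+.079*up
for n,c,i in(("S",S,a),("T",T,b),("W",W,w)):
    n0,l0=proj(c,N+0*up),proj(c,L); print(n,"nose,tail expected",n0,l0)
    hs=cv2.cvtColor(i,cv2.COLOR_RGB2HSV); m=np.zeros(i.shape[:2],np.uint8)
    lo=np.minimum(n0,l0).astype(int)-25;hi=np.maximum(n0,l0).astype(int)+25;lo=np.maximum(lo,0)
    m[lo[1]:hi[1],lo[0]:hi[0]]=((hs[:,:,1]<75)&(hs[:,:,0]>12)&(hs[:,:,0]<45)&(hs[:,:,2]>120))[lo[1]:hi[1],lo[0]:hi[0]]
    k,lab,stt,ce=cv2.connectedComponentsWithStats(m);j=1+np.argmax(stt[1:,4])
    ys,xs=np.nonzero(lab==j);v=np.linalg.eigh(np.cov(xs,ys))[1][:,1]
    e=n0-l0; print("  blob",stt[j],"cent",ce[j],"exp centre",proj(c,SO+.164*up),"axis ang err",np.degrees(np.arccos(abs(v@e)/np.linalg.norm(e))))
# other things: compare patches to the start
for n,i in(("scene",a),("top",b)):
    o=cv2.imread(f"pics/{n}0.png")[:,:,::-1]
    d=(np.abs(o.astype(int)-i).sum(2)>70).astype(np.uint8);k,lab,stt,ce=cv2.connectedComponentsWithStats(d)
    print(n,[q[:].tolist() for q in stt[1:] if q[4]>25])
E
```

```text
t: 24.75
tool_pos: [0.4043, 0.1344, 0.2789]
eef_rot: [-1.569, 0.699, 0.276]
force: [0.9, -0.2, 0.8]
width: 0.6
[0.40406228 0.13459085 0.27666744] [-0.45899877 -0.50593736  0.22383412] 24.9
S nose,tail expected [368.7509311  200.16557137] [357.6615125  266.07560693]
  blob [355 202  20  57 686] cent [363.85276968 231.56851312] exp centre [362.87226832 235.10544393] axis ang err 0.9526399823503047
T nose,tail expected [211.22490789 198.82562049] [219.37054664 212.61027993]
  blob [209 197  14  19 138] cent [215.43478261 206.42753623] exp centre [215.56267635 206.16631687] axis ang err 3.6927775819642434
W nose,tail expected [271.95845898 289.82248382] [271.71365793 123.99431048]
  blob [ 246  112   50  202 9208] cent [271.17017811 212.96524761] exp centre [271.82236916 197.63527347] axis ang err 0.21487974820735803
scene [[329, 0, 65, 44, 1391], [409, 0, 14, 25, 231], [402, 13, 6, 10, 31], [287, 23, 38, 58, 1252], [335, 23, 90, 127, 4452], [309, 33, 20, 13, 76], [510, 33, 50, 90, 1639], [329, 97, 12, 9, 39], [322, 105, 16, 28, 82], [369, 189, 7, 16, 53], [362, 199, 8, 18, 55], [357, 216, 16, 24, 162], [172, 221, 52, 20, 448], [355, 251, 12, 19, 105]]
top [[335, 168, 29, 65, 478], [206, 193, 17, 22, 171], [194, 254, 75, 166, 6927], [0, 355, 63, 44, 1731], [258, 414, 10, 6, 42], [277, 415, 25, 5, 56]]
```

The blank stands between the hooks where expected: axis within 1° in the scene view and 0.2° in the wrist view. The only other changes from the first pictures are the empty slat and the robot itself. I hand in.

```bash
python3 -c "
from cell import hand_in, manip
print(hand_in(), manip.get_state()['t'])"
```

```text
the job is handed in; nothing more can be done
the job is handed in; nothing more can be done
```

The long blank is mounted nose up between the two hooks, and I handed the job in at about 25 s; no verdict was reported.

**What I did:**
- I took the blank off the rack, but the arm could not hold it level at the stand.
- I set it back on its slat and regripped it with the tool tilted 0.7 rad.
- I threaded the nose eye on the sprung hook and drew it down about 40 mm. I swung the tail in under the lower hook and eased it up until it caught. I then released and backed off.

**Last checks that agreed:**
- While easing up, the tail stopped at z ≈ 0.0795 m (nominal 0.079) and the upward pull on the tool fell from about 6 N to 0.
- On opening the grip, the tool force stayed near 0.
- In the final pictures the blank is where it should be. Its axis is within 1° in the scene view and 0.2° in the wrist view.
- Comparing with the first scene and top pictures, nothing else changed except the emptied slat and the robot.

**Checks that disagreed or were weaker:**
- The stand's x position came out 3 to 10 mm different between views, so I shifted it twice on the way.
- The coarse top view gave a 3.7° axis difference, from a blob only 19 px high.
- The final wrist blob's centre was 15 px off the expected column centre, which I did not follow up; part of the tail ring and nose may be in or out of the mask.
- The picture limit was used up before the last steps, so I never saw the tail eye on its hook; that rests on the force and position readings.

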